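Push the loaf home in the slicing cradle and snap the clamp shut

ROBOT

A 6-joint arm with a two-finger parallel gripper is mounted at the origin on the work surface. World frame = base frame: x ahead of the robot, y to its left, z up, the work surface at z = 0. Lengths are in m, angles in rad, forces in N, time in s.
With the tool pointing down it reaches from about 0.35 to 0.775 m from the base axis. Payload 7.3 kg.
Tool frame: the origin (TCP) lies between the finger pads; the fingertips stand 17 mm ahead of it and the grasp point (between the pads) lies 2 mm behind it; z points along the fingers, y is the direction in which the jaws open and shut (so a half turn about z gives the same grasp; the last joint's range is limited). The gripper opens to 92 mm and grips with 3 to 60 N. Pads are 19 mm wide; open, the fingers measure 130 mm over their backs; the gripper's body (75 mm by 190 mm) begins 47 mm behind the grasp point.
Start: joints at [-1.31, 0.342, 1.524, -0, 1.275, -0.146], TCP at [0.208, -0.482, 0.244] pointing down, gripper open.
Joint ranges: [-2.53, 2.53], [-0.77, 2.02], [0.04, 2.7], [-1, 4.14], [0.28, 2.66], [-3.11, 3.11]. Speed limits (rad/s): [2.57, 2.57, 3.14, 3.14, 3.14, 3.14].

INTERFACE

Orientations are given as a rotation vector (axis times angle).
In Python, from plant import * gives the robot as it stands.
- The arm moves only by the tool servo_tool, never from a script. Its argument "commands" is a list of rows, each an object with "offset": the shift along the tool's x, y, z in m, a list of three; "turn": the turn, a rotation vector about the tool's x, y, z in rad, a list of three. A call has 1 to 5 rows; each row shifts and turns the pose as measured when the row begins, along the tool's axes as they then stand; what a row does not reach is not made up. A row lasts 1/10 s, in which the tool goes at most 50 mm and 8.59 degrees, less where a joint would pass 70% of its speed; a pose out of reach is approached as far as the arm can. A call is refused whole if a number of a shift passes 0.05 or a number of a turn 0.15, either way. A call with a gripper value outside its range is refused whole. "hand" is the opening, from -1 (shut) to 1 (fully open), so that 0 is half open, set as the call begins (left out, the last holds). The fingers move at their own pace and stop on an object; "force" is the grip in N (left out, the last holds). Time passes only in rows, so rows that do not move let the fingers close. It gives the time, the measured TCP pose, the force and the opening at its end, in the units of the state.
- state(): the state, without advancing time (a new reading comes with each control period).
- grab_frame(name): name is "scene" or "top" or "wrist"; returns a dict with "color" (480x640x3 uint8, red, green, blue), "camera_matrix" (3x3 intrinsics, pixels), "position" and "orientation" of the camera in the world. Camera axes: x right, y down, z forward; pixel columns grow to the right and rows downward; lengths in m; the calibration is good to about 2 mm. A picture is of the moment at which its call begins. There is no depth.
- hand_in(): hands the job in, once; it reports no verdict.
The state is a dict: "time": time; "qpos": joint angles; "qvel": joint speeds; "joint_efforts": joint torques, N m; "position": TCP position; "orientation": TCP orientation; "ft_force": force on the tool from outside, world axes, zero at the start; "moment": the same for the moment, N m; "opening": finger opening in m.
Only numpy, scipy, OpenCV 4.12 (cv2) and the standard library are available. Lean on these libraries where they do the work, as an engineer would, in place of code of your own. Each camera call takes 0.05 s, during which the arm holds its last target. There are 200 camera calls.

TASK

Get the loaf ready for slicing: with the fingertips, push it along the wooden cradle until its end is fully against the steel stop, and only then push the black clamp handle over past its middle, towards the loaf, so that it snaps across and its rubber pad presses down on the loaf. Do not lift the loaf, and leave the rolls, jar, knife, tin, tongs and bowl where they are.

Things in the scene. Friction and masses are not known exactly. Their poses are not given: they have to be found in the camera images.
- jig: slicing cradle screwed to the table: wooden board 390 x 220 x 18 mm with a straight channel along its x axis. Origin on the table under the channel's centre line, 30 mm short of the stop; +x is the feeding direction, towards the stop. Board: x -260 to +130 mm. Two slotted wooden guides 30 mm high above the board, inner faces at y = -33 and +33 mm, x -240 to +30 mm; open at the -x end.
- stop_face (a point): foot of the steel stop's face, on the channel's centre line at cradle x = +30 mm, on the board (18 mm above the table). The stop is 16 mm thick, 100 mm wide, its top 63 mm above the table.
- clamp_pin (a point): centre of the clamp lever's level hinge pin (along the cradle's y), behind the stop at cradle x = +65 mm, 85 mm above the table, in a bracket 32 mm wide with its top 93 mm above the table
- loaf: loose bread loaf, stiff crust, about 0.2 kg, 150 mm long (x, along the channel) x 58 wide x 58 high, rounded top, flat underside, end faces flat up to 25 mm above its underside. Origin at the centre of its underside (ends at x = -75 and +75 mm). It lies on the board between the guides, short of the stop; fully home its origin is at cradle x = -45 mm.
- clamp_lever (a joint): clamp lever, rad. 0: open, handle leaning 0.6 rad from upright, away from the loaf (cradle +x). 0.6: upright, dead centre. 1.2: end of travel, leaning over the loaf; the pad meets a loaf that is home at about 1.15 and stops. A spring drives it away from dead centre, either side: about 5 N near the handle's end to start it, fading to nothing at centre, then it snaps over by itself.
- handle_tip (a point): centre of the round end of the clamp's black handle bar: 19 mm thick, 95 mm from the hinge pin to this point, the black part covering the outer 55 mm. Open, this point is 54 mm beyond the hinge pin (cradle x = +119 mm) and 163 mm above the table; upright, 180 mm.
- pad: round rubber pad, 18 mm across, 13 mm thick, under the end of the clamp's 80 mm steel arm; origin at the centre of its pressing face. The arm is fixed to the handle and turns with it: raised above the stop when open, about level when clamped, the pad then pressing on top of the loaf at cradle x = -15 mm.
- seeded_roll: dark seeded bread roll, 62 mm across, 42 mm high, on the cradle's board beside the channel; origin under its centre
- plain_roll: pale plain bread roll, 62 mm across, 42 mm high, on the cradle's board on the other side; origin under its centre
- seed_jar: amber jar with a steel lid, 60 mm across, 85 mm high, on the table beyond the clamp; origin under its centre
- bread_knife: knife lying on the table beside the cradle, wooden handle, about 235 mm long (its x), 26 mm wide, 18 mm high; origin on the table near its middle
- loaf_tin: empty dark loaf tin, 190 x 100 x 75 mm high, on the table; origin under its centre
- tongs: steel tongs lying on the table, about 240 mm long, 12 mm high; origin on the table near their middle
- bowl: white bowl, 120 mm across, 55 mm high, on the table; origin under its centre
Not all that is in view belongs to the job. Of the things like the loaf, leave any that is turquoise; of the rest the larger one is meant.

How it is judged:
By the outcome, as a careful person would: the job done as asked, in the order asked, and still so for the second after the job is handed in, with the robot touching nothing.
It also fails if it takes over 46 s, if anything falls off the work surface, if the arm or the gripper's body presses on something with over 40 N, if the wrist force passes 120 N, or if a joint passes its speed limit or range.

## Working session

There is one attempt and no reset: what is moved stays moved. The work goes in short steps, Python scripts to look and compute and a tool call to move; the robot and the scene stay as the last step left them, time stands still between calls to the robot, and variables do not carry over. Pictures are saved under pics/ and viewed, about 8 in all and at most 12, crops included, and the job is handed in when it is done.

Besides the shell and the picture viewer there is one more tool, called by a JSON object that holds its "op" and its "data". servo_tool: Moves the arm, as the interface text tells. Its arguments: {"type":"object","properties":{"commands":{"type":"array"},"hand":{"type":"number"},"force":{"type":"number"}},"required":["commands"]}

```bash
mkdir -p pics; cat > h.py <<'E'
from plant import *
import numpy as np, cv2
from scipy.spatial.transform import Rotation as R
def grab(n,f):
    g=grab_frame(n); cv2.imwrite('pics/'+f+'.png',g['color'][:,:,::-1]); np.savez('pics/'+f+'.npz',**{k:g[k] for k in g}); return g
def rot(o):
    o=np.array(o,float)
    return o if o.shape==(3,3) else (R.from_rotvec(o).as_matrix() if o.size==3 else R.from_quat(o).as_matrix())
def ray(g,u,v,z):
    d=rot(g['orientation'])@np.linalg.inv(g['camera_matrix'])@[u,v,1]; p=np.array(g['position'])
    return p+d*(z-p[2])/d[2]
def proj(g,P):
    c=rot(g['orientation']).T@(np.array(P)-g['position']); q=g['camera_matrix']@c; return q[:2]/q[2]
E
python3 - <<'E'
from h import *
for n in('scene','top'):
    g=grab(n,n); print(n,g['position'],g['orientation'],g['camera_matrix'].tolist())
print(state())
E
```

```text
scene [1.35311981 0.67979345 1.13830638] [-1.14215273 -2.34260653  1.01205177] [[508.12147134797266, 0.0, 329.7195029272704], [0.0, 508.12147134797266, 230.1549457537237], [0.0, 0.0, 1.0]]
top [0.39383998 0.04316764 1.44644013] [-2.1798895   2.19209406 -0.11614985] [[544.2237759090438, 0.0, 322.1314253173987], [0.0, 544.2237759090438, 235.76897144986992], [0.0, 0.0, 1.0]]
{'time': 0.1, 'qpos': array([-1.30998413e+00,  3.42641000e-01,  1.52490420e+00, -4.36882578e-05,
        1.27536557e+00, -1.45994350e-01]), 'qvel': array([ 0.00172401, -0.00101606, -0.00279912,  0.00043232,  0.00174706,
       -0.00044714]), 'joint_efforts': array([ 1.39638294e-03, -4.32001805e+01, -2.44695801e+01,  7.18713831e-02,
        5.25778206e-02, -3.83973736e-05]), 'position': array([ 0.2076582 , -0.48183271,  0.24312672]), 'orientation': array([-3.07553751e+00, -6.34367310e-01,  1.84252652e-04]), 'ft_force': array([-0.84725911,  0.41764959,  1.51085549]), 'moment': array([-0.04635294,  0.0034806 , -0.01690004]), 'opening': 0.09162483868817586}
```

View pics/top.png

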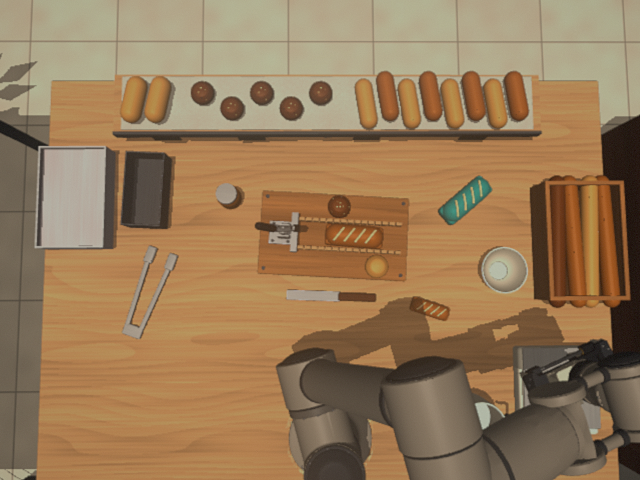

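View pics/scene.png

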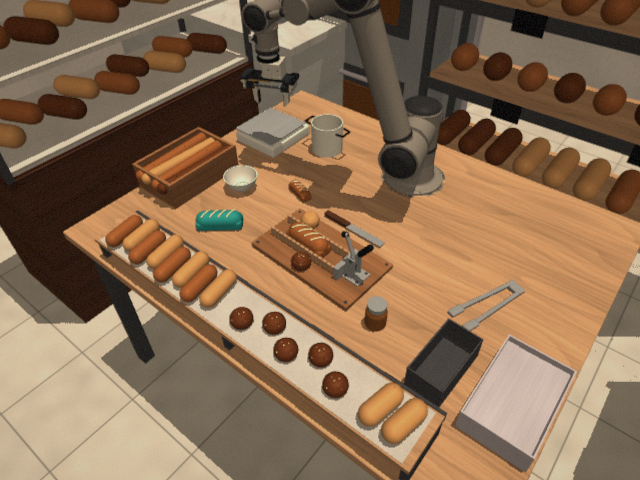

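Candidates for the loaf in the top view are the turquoise one at (465,200), the small one at (430,308) and the one in the cradle at (354,236). The cradle one fits, being the larger of the two that aren't turquoise. I'll confirm it in an enlarged crop and measure the board.

```bash
python3 - <<'E'
from h import *
g=dict(np.load('pics/top.npz')); im=cv2.imread('pics/top.png')
c=cv2.resize(im[180:330,250:450],None,fx=4,fy=4,interpolation=cv2.INTER_CUBIC); cv2.imwrite('pics/crop.png',c)
# board screws/corners rough
for p in [(264,191),(409,200),(405,281),(258,272)]: print(p,ray(g,*p,0.018).round(4))
E
```

```text
(264, 191) [0.6381 0.1686 0.018 ]
(409, 200) [ 0.6127 -0.2163  0.018 ]
(405, 281) [ 0.3982 -0.2014  0.018 ]
(258, 272) [0.4241 0.1836 0.018 ]
```

View pics/crop.png

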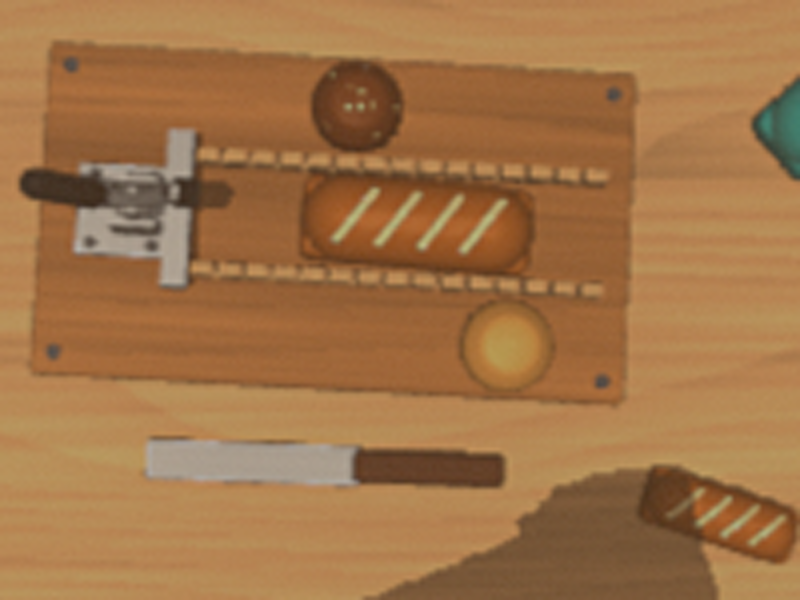

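The crop confirms it: the brown slashed loaf lies in the channel, crop x≈303..531. The stop is at crop x≈165–197 and the handle tip at (30,185). Next I'll fit the cradle frame.

```bash
cat >> h.py <<'E'
def mv(target=None,cx=None):
    pass
E
python3 - <<'E'
from h import *
import json
g=dict(np.load('pics/top.npz'))
px=lambda a,b:(250+(a+.5)/4-.5,180+(b+.5)/4-.5)
C=[ray(g,*px(*p),.018)[:2] for p in [(51,42),(635,73),(622,404),(33,374)]]
L=np.array([[.130,-.11],[-.26,-.11],[-.26,.11],[.13,.11]])
# world x is robot-ahead; feed=+y => cradle +y = -world x
A=np.array(C); Lc=L-L.mean(0); 
H=Lc.T@(A-A.mean(0)); U,S,V=np.linalg.svd(H)
for s in (1,):
    M=(V.T@np.diag([1,np.sign(np.linalg.det(V.T@U.T))])@U.T); 
t=A.mean(0)-M@L.mean(0)
print(M,t,'resid mm',((L@M.T+t-A)*1e3).round(1).tolist())
Lf=L*[1,-1];Lc=Lf-Lf.mean(0);U,S,V=np.linalg.svd(Lc.T@(A-A.mean(0)));M=V.T@np.diag([1,np.sign(np.linalg.det(V.T@U.T))])@U.T;t=A.mean(0)-M@Lf.mean(0)
print(M,t,'resid mm',((Lf@M.T+t-A)*1e3).round(1).tolist())
json.dump([M.tolist(),t.tolist()],open('cr.json','w'))
for n,p,z in [('loaf l',(303,215),.025),('loaf r',(531,232),.025),('stopface',(189,205),.063),('tip',(26,185),.163),('tip_c',(38,186),.163),('seedroll',(357,105),.04),('plain',(507,345),.04)]:
    w=ray(g,*px(*p),z); print(n,w.round(3),(M.T@(w[:2]-t)).round(4))
print('heading deg',np.degrees(np.arctan2(M[1,0],M[0,0])))
E
```

```text
[[ 0.05634258 -0.9984115 ]
 [ 0.9984115   0.05634258]] [0.52348703 0.04999528] resid mm [[0.1, 0.7], [0.2, -1.1], [-0.2, -1.7], [-0.2, 2.1]]
[[ 0.0578454  -0.99832555]
 [ 0.99832555  0.0578454 ]] [0.52358472 0.04998969] resid mm [[-219.2, 13.3], [-219.7, 11.5], [219.2, -14.2], [219.8, -10.5]]
loaf l [0.524 0.007 0.025] [-0.043  -0.0029]
loaf r [ 0.512 -0.143  0.025] [-0.1931  0.0003]
stopface [0.527 0.081 0.063] [ 0.0308 -0.0019]
tip [0.53  0.174 0.163] [0.1244 0.0008]
tip_c [0.529 0.167 0.163] [0.1173 0.001 ]
seedroll [ 0.595 -0.028  0.04 ] [-0.0742 -0.0754]
plain [ 0.438 -0.124  0.04 ] [-0.1788  0.0758]
heading deg 86.683851397437
```

{"op": "servo_tool", "data": {"commands": [{"offset":[0.04,-0.016,0],"turn":[0,0,-0.111]},{"offset":[0.0415,-0.012,0],"turn":[0,0,-0.111]},{"offset":[0.0425,-0.007,0],"turn":[0,0,-0.111]},{"offset":[0.043,-0.002,0],"turn":[0,0,-0.111]},{"offset":[0.043,0.0025,0],"turn":[0,0,-0.111]}], "hand": -1}}

```text
time: 0.6
position: [0.3591, -0.3263, 0.2407]
orientation: [-2.774, -1.464, 0.001]
ft_force: [0.8, -0.5, -0.0]
opening: 0.0565
```

```bash
sed -i '/^def mv/,$d' h.py; cat >> h.py <<'E'
M=np.array([[.0563,-.9984],[.9984,.0563]]); t=np.array([.5235,.0500])
def todo(cx,cy,z):
    "print tool-frame offset and turn to reach cradle point with tool down, x along feed"
    s=state(); Rt=rot(s['orientation']); p=s['position']
    w=np.r_[M@[cx,cy]+t,z]; Rg=np.c_[np.r_[M[:,0],0],np.r_[-M[:,1],0],[0,0,-1]]
    print('t',s['time'],'cradle',(M.T@(p[:2]-t)).round(4),p[2].round(4),'F',s['ft_force'].round(1),'open',s['opening'],'q',s['qpos'].round(2))
    print(' offset now',(Rt.T@(w-p)).round(4),'turn',R.from_matrix(Rt.T@Rg).as_rotvec().round(3),'offset if turned',(Rg.T@(w-p)).round(4))
E
python3 -c "
from h import *
todo(-.225,0,.20)"
```

```text
t 0.6 cradle [-0.3849  0.143 ] 0.2407 F [ 0.8 -0.5 -0. ] open 0.0565168165443531 q [-0.9   0.27  1.63 -0.    1.24 -0.3 ]
 offset now [0.2108 0.0399 0.0408] turn [-0.004 -0.002 -0.543] offset if turned [0.1599 0.143  0.0407]
```

{"op": "servo_tool", "data": {"commands": [{"offset":[0.042,0.008,0],"turn":[0,0,-0.109]},{"offset":[0.041,0.0125,0],"turn":[0,0,-0.109]},{"offset":[0.0395,0.017,0],"turn":[0,0,-0.109]},{"offset":[0.0375,0.021,0],"turn":[0,0,-0.109]},{"offset":[0.035,0.025,0],"turn":[0,0,-0.109]}]}}

```text
time: 1.1
position: [0.5139, -0.1651, 0.2395]
orientation: [-2.251, -2.181, 0.001]
ft_force: [0.1, -0.6, -0.1]
opening: 0.0164
```

```bash
python3 -c "
from h import *
g=grab('wrist','w1'); print(g['position'])
for x,y,z in [(-.193,0,.03),(-.043,0,.03),(-.24,.033,.048),(-.24,-.033,.048),(.03,0,.018)]:
    print((x,y,z),proj(g,np.r_[M@[x,y]+t,z]).round())
todo(-.225,0,.047)"
```

```text
[ 0.51635037 -0.09488019  0.38081738]
(-0.193, 0, 0.03) [319. 183.]
(-0.043, 0, 0.03) [324. -15.]
(-0.24, 0.033, 0.048) [278. 241.]
(-0.24, -0.033, 0.048) [357. 243.]
(0.03, 0, 0.018) [ 326. -120.]
t 1.15 cradle [-0.2104 -0.0058] 0.2394 F [ 1.2  4.  -0.1] open 0.012232164885322172 q [-0.45  0.38  1.48  0.01  1.29 -0.43]
 offset now [-0.0159 -0.0058  0.1923] turn [-0.003 -0.008  0.034] offset if turned [-0.0146 -0.0058  0.1924]
```

View pics/w1.png

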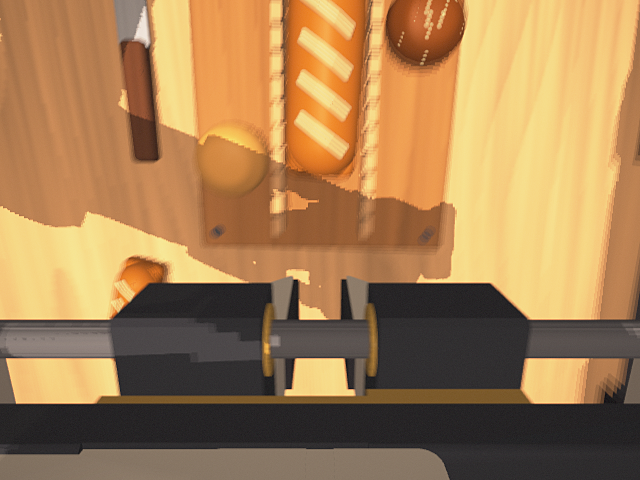

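The wrist view shows the loaf's rear end at about (322,176) and the guide ends at (278,235) and (368,235), which agrees with the fit to within a few mm. The channel behind the loaf is free.

{"op": "servo_tool", "data": {"commands": [{"offset":[-0.008,-0.002,0.03],"turn":[0,0,0.034]},{"offset":[-0.008,-0.002,0.04],"turn":[0,0,0]},{"offset":[0,0,0.04],"turn":[0,0,0]},{"offset":[0,0,0.03],"turn":[0,0,0]},{"offset":[0,0,0],"turn":[0,0,0]}]}}

```text
time: 1.65
position: [0.5146, -0.1723, 0.0947]
orientation: [-2.273, -2.16, -0.007]
ft_force: [-0.3, 0.8, 0.4]
opening: 0.0003
```

```bash
python3 -c "
from h import *
todo(-.227,-.002,.047)"
```

```text
t 1.65 cradle [-0.2225 -0.0036] 0.0947 F [-0.3  0.8  0.4] open 0.0002518259676772854 q [-0.47  0.54  1.66  0.01  0.94 -0.42]
 offset now [-0.0049 -0.0016  0.0476] turn [-0.001 -0.007  0.006] offset if turned [-0.0045 -0.0016  0.0477]
```

{"op": "servo_tool", "data": {"commands": [{"offset":[-0.006,0.001,0.02],"turn":[0,-0.006,0.006]},{"offset":[0,0,0.02],"turn":[0,0,0]},{"offset":[0,0,0.01],"turn":[0,0,0]},{"offset":[0,0,0],"turn":[0,0,0]}]}}

```text
time: 2.05
position: [0.5171, -0.1799, 0.0471]
orientation: [2.284, 2.154, 0.002]
ft_force: [-1.2, -0.5, 0.8]
opening: 0.0005
```

```bash
python3 -c "
from h import *
todo(-.13,-.002,.047)"
```

```text
t 2.05 cradle [-0.2299 -0.0065] 0.0471 F [-1.2 -0.5  0.8] open 0.0004966281043073271 q [-0.48  0.61  1.69  0.    0.83 -0.42]
 offset now [ 0.0999 -0.0047  0.    ] turn [ 0.002  0.    -0.002] offset if turned [ 0.0999 -0.0045  0.0001]
```

{"op": "servo_tool", "data": {"commands": [{"offset":[0.01,-0.003,0],"turn":[0,0,0]},{"offset":[0.01,0,0],"turn":[0,0,0]},{"offset":[0.008,0,0],"turn":[0,0,0]},{"offset":[0.008,0,0],"turn":[0,0,0]},{"offset":[0.008,0,0],"turn":[0,0,0]}]}}

```text
time: 2.55
position: [0.5188, -0.1336, 0.0516]
orientation: [2.279, 2.149, 0.006]
ft_force: [-0.4, -0.8, -1.0]
opening: 0.0006
```

{"op": "servo_tool", "data": {"commands": [{"offset":[0.008,0,0],"turn":[0,0,0]},{"offset":[0.008,0,0],"turn":[0,0,0]},{"offset":[0.008,0,0],"turn":[0,0,0]},{"offset":[0.008,0,0],"turn":[0,0,0]},{"offset":[0.006,0,0],"turn":[0,0,0]}]}}

```text
time: 3.05
position: [0.5214, -0.0918, 0.0519]
orientation: [2.277, 2.15, 0.006]
ft_force: [-0.0, -1.6, 0.9]
opening: 0.0004
```

```bash
python3 -c "
from h import *
todo(-.13,-.002,.047)"
```

```text
t 3.05 cradle [-0.1417 -0.0059] 0.0519 F [-0.  -1.6  0.9] open 0.0003929657497811031 q [-0.32  0.58  1.75 -0.    0.81 -0.26]
 offset now [ 0.0117 -0.004   0.0048] turn [ 0.01   0.004 -0.001] offset if turned [ 0.0117 -0.0039  0.0049]
```

{"op": "servo_tool", "data": {"commands": [{"offset":[0.004,-0.002,0.004],"turn":[0.008,0.004,0]},{"offset":[0.004,0,0.001],"turn":[0,0,0]},{"offset":[0.003,0,0],"turn":[0,0,0]},{"offset":[0.003,0,0],"turn":[0,0,0]}]}}

```text
time: 3.45
position: [0.5208, -0.0792, 0.047]
orientation: [2.278, 2.156, -0.002]
ft_force: [-4.1, -26.7, 1.4]
opening: 0.0004
```

```bash
python3 -c "
from h import *
todo(-.13,-.002,.047)"
```

```text
t 3.45 cradle [-0.1292 -0.0046] 0.047 F [ -4.1 -26.7   1.4] open 0.0003511649773291032 q [-0.29  0.58  1.75 -0.01  0.8  -0.24]
 offset now [-0.0008 -0.0026 -0.    ] turn [0.003 0.005 0.001] offset if turned [-0.0008 -0.0026 -0.    ]
```

Contact force reached 27 N with the tool within 1 mm of the predicted home position. I'll back off, lift and look.

{"op": "servo_tool", "data": {"commands": [{"offset":[0,0,0],"turn":[0,0,0]},{"offset":[-0.01,0,0],"turn":[0,0,0]},{"offset":[-0.02,0,0],"turn":[0,0,0]},{"offset":[-0.01,0,-0.03],"turn":[0,0,0]},{"offset":[0,0,-0.05],"turn":[0,0,0]}]}}

```text
time: 3.95
position: [0.5138, -0.1197, 0.1219]
orientation: [-2.275, -2.151, 0.013]
ft_force: [1.4, -0.0, -0.3]
opening: 0.0006
```

{"op": "servo_tool", "data": {"commands": [{"offset":[0,0,-0.05],"turn":[0,0,0]},{"offset":[0,0,-0.05],"turn":[0,0,0]},{"offset":[0,0,-0.04],"turn":[0,0,0]},{"offset":[0,0,0],"turn":[0,0,0]}]}}

```text
time: 4.35
position: [0.5162, -0.1221, 0.2719]
orientation: [-2.281, -2.152, 0.004]
ft_force: [0.8, -0.4, 0.4]
opening: 0.0006
```

```bash
python3 -c "
from h import *
g=grab('wrist','w2'); b=grab('top','t2')['color'][:,:,::-1]; a=g['color'][:,:,::-1]
c=cv2.resize(b[190:290,250:420],(640,376),interpolation=cv2.INTER_CUBIC)
cv2.imwrite('pics/v2.png',cv2.resize(np.vstack([a[:300],c]),(568,600)))
for x,y,z in [(-.12,0,.03),(.03,0,.018),(.03,0,.063)]: print((x,y,z),proj(g,np.r_[M@[x,y]+t,z]).round())
todo(.16,0,.26)"
```

```text
(-0.12, 0, 0.03) [319. 145.]
(0.03, 0, 0.018) [318. -39.]
(0.03, 0, 0.063) [318. -62.]
t 4.45 cradle [-0.1715 -0.0004] 0.2668 F [ 0.8 -0.1 -0.4] open 0.0003897927121271464 q [-0.38  0.34  1.46 -0.    1.35 -0.32]
 offset now [ 0.3315 -0.0008  0.0082] turn [-0.014 -0.004 -0.002] offset if turned [ 0.3315 -0.0004  0.0068]
```

View pics/v2.png

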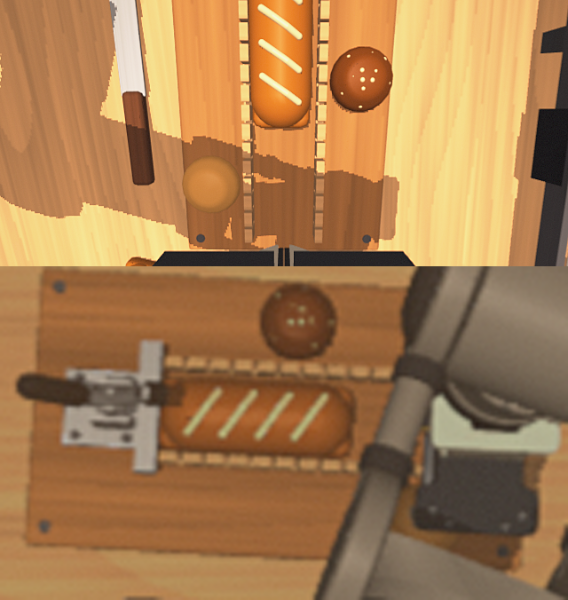

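The loaf's front end sits at the stop. Its rear is at wrist row ≈143 against 145 predicted for home, and the rolls and knife are undisturbed. Next I'll go over the clamp and behind the handle.

{"op": "servo_tool", "data": {"commands": [{"offset":[0.048,0,0],"turn":[-0.012,0,0]},{"offset":[0.048,0,0],"turn":[0,0,0]},{"offset":[0.048,0,0],"turn":[0,0,0]},{"offset":[0.048,0,0],"turn":[0,0,0]},{"offset":[0.048,0,0],"turn":[0,0,0]}]}}

```text
time: 4.95
position: [0.5254, 0.1192, 0.2564]
orientation: [-2.285, -2.128, 0.018]
ft_force: [1.0, -0.6, 0.4]
opening: 0.0004
```

```bash
python3 -c "
from h import *
todo(.165,0,.25)"
```

```text
t 4.95 cradle [0.0692 0.002 ] 0.2564 F [ 1.  -0.6  0.4] open 0.0003836686789450934 q [0.08 0.37 1.45 0.01 1.34 0.15]
 offset now [0.0958 0.0007 0.0068] turn [-0.021 -0.005 -0.015] offset if turned [0.0958 0.002  0.0064]
```

{"op": "servo_tool", "data": {"commands": [{"offset":[0.048,0,0],"turn":[-0.02,-0.005,-0.015]},{"offset":[0.048,0.002,0],"turn":[0,0,0]},{"offset":[0,0,0],"turn":[0,0,0]}]}}

```text
time: 5.25
position: [0.5298, 0.2233, 0.2483]
orientation: [-2.27, -2.159, 0.017]
ft_force: [0.4, -0.9, 0.8]
opening: 0.0002
```

```bash
python3 -c "
from h import *
g=grab('scene','s3'); im=g['color'][:,:,::-1]
for x,y,z in [(.119,0,.163),(.155,0,.24)]: print((x,y,z),proj(g,np.r_[M@[x,y]+t,z]).round())
cv2.imwrite('pics/s3c.png',cv2.resize(im[160:320,260:460],None,fx=3.5,fy=3.5,interpolation=cv2.INTER_CUBIC))
todo(.165,0,.167)"
```

```text
(0.119, 0, 0.163) [370. 248.]
(0.155, 0, 0.24) [383. 233.]
t 5.3 cradle [0.1709 0.0036] 0.2479 F [-0.   0.6  0.3] open 0.00029735974955132354 q [0.26 0.44 1.36 0.   1.36 0.31]
 offset now [-0.0057  0.0048  0.0808] turn [-0.016  0.004  0.005] offset if turned [-0.0059  0.0036  0.0809]
```

View pics/s3c.png

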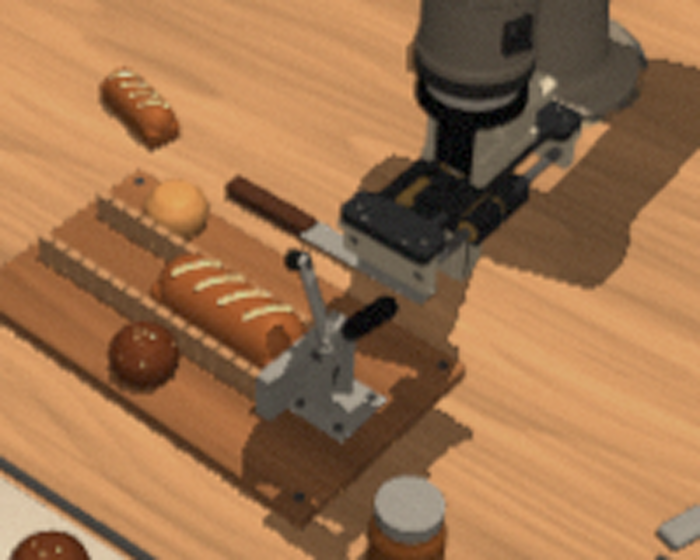

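In the scene crop the handle tip is at (385,308), as predicted, and the fingers are at about (435,265), beyond the handle. The lever is open with the pad raised at (297,262). Now I'll descend behind the handle.

{"op": "servo_tool", "data": {"commands": [{"offset":[-0.003,0.004,0.035],"turn":[-0.015,0.004,0.005]},{"offset":[0,0,0.03],"turn":[0,0,0]},{"offset":[0,0,0.015],"turn":[0,0,0]},{"offset":[0,0,0],"turn":[0,0,0]}]}}

```text
time: 5.7
position: [0.5301, 0.213, 0.1592]
orientation: [-2.281, -2.153, 0.016]
ft_force: [0.1, -0.1, 0.3]
opening: -0.0002
```

```bash
python3 -c "
from h import *
todo(.074,0,.167)"
```

```text
t 5.7 cradle [0.1631 0.0026] 0.1592 F [ 0.1 -0.1  0.3] open -0.000192526862775279 q [ 0.25  0.51  1.51 -0.    1.14  0.31]
 offset now [-0.0892  0.0026 -0.0075] turn [-0.01   0.004 -0.001] offset if turned [-0.0891  0.0026 -0.0078]
```

{"op": "servo_tool", "data": {"commands": [{"offset":[-0.015,0.001,-0.003],"turn":[-0.01,0,0]},{"offset":[-0.015,0,0],"turn":[0,0,0]},{"offset":[-0.012,0,0],"turn":[0,0,0]},{"offset":[-0.012,0,0],"turn":[0,0,0]}]}}

```text
time: 6.1
position: [0.5307, 0.156, 0.1666]
orientation: [2.282, 2.151, 0.013]
ft_force: [-0.0, 2.5, 1.2]
opening: 0.0002
```

```bash
python3 -c "
from h import *
todo(.074,0,.165)"
```

```text
t 6.1 cradle [ 0.1063 -0.0012] 0.1666 F [-0.   2.5  1.2] open 0.00020004751195744962 q [0.15 0.46 1.57 0.   1.11 0.21]
 offset now [-0.0323 -0.0011  0.0015] turn [ 0.009 -0.002 -0.003] offset if turned [-0.0323 -0.0012  0.0016]
```

Pushing the handle (about 2.5 N). I'll continue past centre.

{"op": "servo_tool", "data": {"commands": [{"offset":[-0.01,0,0],"turn":[0,0,0]},{"offset":[-0.01,0,0],"turn":[0,0,0]},{"offset":[-0.01,0,0],"turn":[0,0,0]},{"offset":[-0.008,0,0],"turn":[0,0,0]},{"offset":[0,0,0],"turn":[0,0,0]}]}}

```text
time: 6.6
position: [0.5282, 0.1103, 0.1684]
orientation: [2.285, 2.145, 0.013]
ft_force: [-0.5, 0.0, -0.6]
opening: 0.0001
```

```bash
python3 -c "
from h import *
todo(.054,0,.165)"
```

```text
t 6.6 cradle [ 0.0605 -0.0013] 0.1684 F [-0.5  0.  -0.6] open 0.00011107972879098279 q [ 0.06  0.43  1.6  -0.    1.09  0.13]
 offset now [-0.0065 -0.0013  0.0034] turn [ 0.011 -0.001 -0.007] offset if turned [-0.0065 -0.0013  0.0034]
```

It has passed centre: force is zero and the finger face is at x≈51 mm. I'll retreat backwards and up, then look.

{"op": "servo_tool", "data": {"commands": [{"offset":[0.03,0,0],"turn":[0,0,0]},{"offset":[0.045,0,0],"turn":[0,0,0]},{"offset":[0.02,0,-0.04],"turn":[0,0,0]},{"offset":[0,0,-0.045],"turn":[0,0,0]},{"offset":[0,0,0],"turn":[0,0,0]}]}}

```text
time: 7.1
position: [0.5327, 0.2081, 0.2533]
orientation: [2.289, 2.145, 0.004]
ft_force: [0.8, -0.6, -0.6]
opening: 0.0008
```

```bash
python3 -c "
from h import *
g=grab('scene','s4'); im=g['color'][:,:,::-1]; b=grab('top','t4')['color'][:,:,::-1]
def lev(q,r,off=0): a=.6-q; return (.065+r*np.sin(a),0,.085+r*np.cos(a))
for q in (0,.6,1.15): print(q,(proj(g,np.r_[M@lev(q,.095)[:2]+t,lev(q,.095)[2]])-[260,160])*3)
a=cv2.resize(im[160:320,260:460],(600,480),interpolation=cv2.INTER_CUBIC)
cv2.imwrite('pics/s4c.png',a); cv2.imwrite('pics/t4c.png',cv2.resize(b[180:300,250:430],None,fx=4,fy=4,interpolation=cv2.INTER_CUBIC))
todo(.16,0,.26)"
```

```text
0 [329.58250103 263.2908705 ]
0.6 [283.89210052 222.76398414]
1.15 [242.06061549 209.3118224 ]
t 7.2 cradle [0.1572 0.0017] 0.2482 F [-0.4 -0.7 -0.4] open 0.00037990081838596264 q [ 0.24  0.42  1.39 -0.    1.34  0.31]
 offset now [ 0.0028  0.0016 -0.0118] turn [-0.003  0.004 -0.009] offset if turned [ 0.0028  0.0017 -0.0118]
```

View pics/s4c.png

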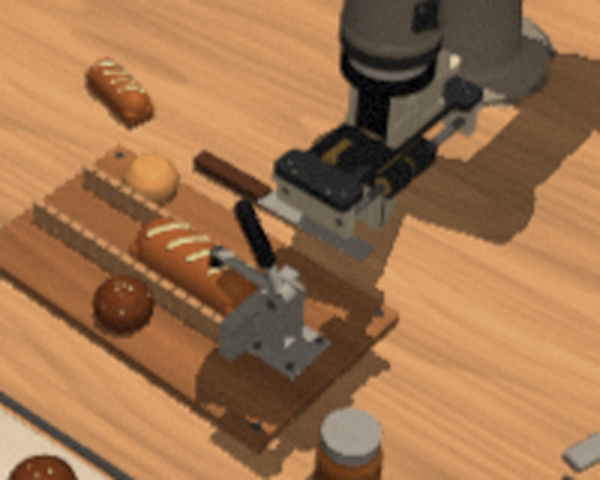

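View pics/t4c.png

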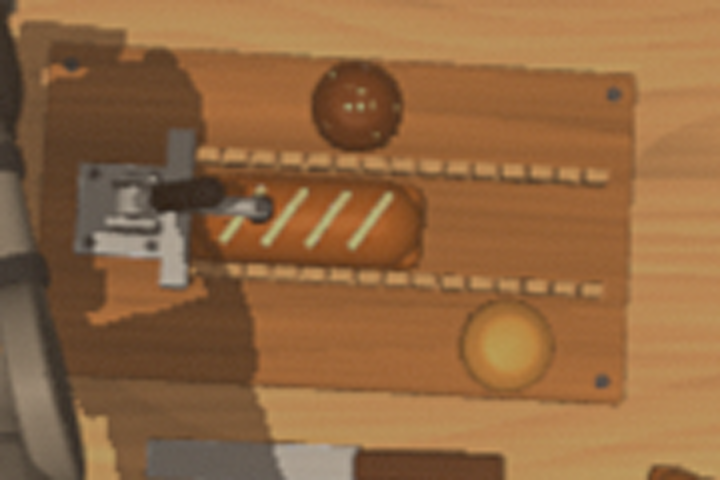

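The lever is clamped: the tip is at (243,207) against (242,209) predicted for 1.15 rad. The pad is down on the loaf, the loaf is at the stop, and the rest is where it was. The gripper is clear, so I'll hand in.

```bash
python3 -c "
from h import *
g=dict(np.load('pics/t4.npz'))
for p in [(424,225),(419,262)]:
    w=ray(g,250+p[0]/4,180+p[1]/4,.025); print((M.T@(w[:2]-t)).round(4))
print(state()['ft_force'].round(1)); print(hand_in())"
```

```text
[-0.1237  0.0005]
[-0.1215  0.0249]
[-0.4 -0.7 -0.4]
the job is handed in; nothing more can be done
None
```

I pushed the loaf in the cradle along the channel with closed fingertips until it stalled against the steel stop. Only then did I push the black clamp handle over past its middle, and it snapped across onto the loaf. The job was handed in at about 7.2 s of the 46 s allowed.

- **Loaf:** the fingers met about 27 N, within 1 mm of the predicted home position. In the last top view the loaf's rear end measured −121.5 to −124 mm against −120 mm for fully home. That 1.5–4 mm difference is about what I can expect from reading pixels with this calibration, so the force reading is my main evidence that it is home.
- **Clamp:** the handle tip appeared within 2 pixels of where it should be at 1.15 rad, and the pad looked to be down on the loaf.
- **Other things:** in the last pictures the rolls, knife and jar looked undisturbed. I did not look again at the tin, tongs and bowl. The arm moved well clear of them, and no unexpected contact force showed.
- **Robot:** the gripper was clear of everything at hand-in, with the wrist force near zero.

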